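Hold a power module on the sprung test pins

TASK

The power module with the finned heat sink lies in the top drawer of the small grey cabinet: pull the drawer open by its handle, take the module out and stand it, board down and heat sink up, between the locating posts of the test fixture. Press it down against the four sprung contact pins until its board is fully home on the hard stops, firmly but without forcing it, and finish while holding it pressed there so that the test can run. Leave the other things on the bench where they are.

Things in the scene. Friction and masses are not known exactly. Their poses are not given: they have to be found in the camera images.
- cabinet: Small grey sheet-steel cabinet fixed to the bench, 220 mm wide (y), 250 mm deep (x), 140 mm high, two drawers one above the other. Origin on the bench under the middle of its front face; x points into the cabinet (drawers open along -x), z up. It and the fixture may stand on either side of the bench.
- top_drawer (a joint): Opening of the top drawer, m: 0 shut, 0.17 fully open at its end stop; may start up to 0.015 ajar. About 1.5 N of friction; stays where left. Inner floor 76 mm above the bench, side walls up to 116 mm, front panel up to 134 mm and 214 mm wide; inside 198 mm wide, 220 mm deep.
- top_handle (a point): Middle of the top drawer's handle: a level round bar, 10 mm thick, 100 mm long, parallel to the drawer front, on two legs 90 mm apart. Bar centre 30 mm in front of the drawer panel (25 mm free behind the bar), 112 mm above the bench, 28 mm below the cabinet's top. Axes as the cabinet's. The lower drawer has the same handle 66 mm lower.
- module: Power module, 0.14 to 0.21 kg: green board 84 (x) by 42 (y) by 2.5 mm, on it a black block and an aluminium heat sink with fins along x, together 80 by 40 mm, top 44 mm above the board's underside. Origin at the centre of the underside, z up. It stands in the top drawer about lengthwise, board down; it may go in the fixture either way round. Grip the heat sink's long sides, 40 mm apart.
- fixture: Test fixture fixed to the bench: white box 170 mm wide (y), from 75 mm in front of its origin to 170 mm behind it, with a black nest plate on top (surface 61 mm above the bench) and a raised instrument end, 98 mm high, from 91 mm behind the origin. Origin on the bench under the nest's middle; x points to the instrument end and is the nest's lengthwise direction, z up.
- nest (a point): Middle of the nest at hard-stop height, 73 mm above the bench: the module's origin lies here when fully home. Eight 7 mm steel locating posts stand round the board's place with 2 mm play each side: four along the long sides (30 mm from the middle along x), four at the ends. They rise 16 mm above the stops, the last 7 mm tapered. Axes as the fixture's.
- stops: The four hard stops: steel pillars 8 mm thick under the board's corners (36 mm and 14 mm from the middle), their flat tops 73 mm above the bench; the board rests on them when fully home. Origin 12 mm below their tops, in the middle. Rubbing on the posts can take a few newtons, so 15 to 25 N of push in all holds it surely home; over 50 N would crack the board.
- pin_near_r (a joint): Travel of one sprung contact pin, m: 0 up (tip 6 mm above the hard stops), 0.006 with the board home. The four brass pins (5 mm thick, 22 and 11 mm from the nest's middle) each push up with 0.75 N at first, 2 N at 6 mm: they carry the loose module at the top of their travel, and 8 N less its weight brings it to the stops. This one: near, right (-y).
- pin_near_l (a joint): As pin_near_r: the near pin on the left (+y).
- pin_far_r (a joint): As pin_near_r: the far pin on the right.
- pin_far_l (a joint): As pin_near_r: the far pin on the left.
- phone: Bystander: a phone 148 by 72 by 8 mm lying on the blue mat (the mat is 3 mm thick). Origin at the centre of its underside.
- tweezers: Bystander: steel tweezers 120 mm long lying on the blue mat. Origin at mid-length, underneath.
- bit_case: Bystander: grey open bit case 160 by 72 by 18 mm on the bench. Origin at the centre of its underside.
- screwdriver: Bystander: small screwdriver 160 mm long lying on the bench. Origin near its middle.
- spudger: Bystander: flat black pry stick 130 by 14 by 5 mm lying between cabinet and fixture. Origin at the centre of its underside.
- bulb_blower: Bystander: black rubber dust blower standing nozzle up, 58 mm thick, 95 mm high. Origin at the centre of its underside.
- mouse: Bystander: black computer mouse 105 by 62 by 36 mm. Origin at the centre of its underside.

How it is judged:
By the outcome, as a careful person would: the job done as asked, in the order asked, and still so for the second after the job is handed in, while the arm keeps its last pose, push and grip.
It also fails if it takes over 61 s, if anything falls off the work surface, if the arm or the gripper's body presses on something with over 40 N, if the wrist force passes 120 N, or if a joint passes its speed limit or range.

ROBOT

A 6-joint arm with a two-finger parallel gripper is mounted at the origin on the work surface. World frame = base frame: x ahead of the robot, y to its left, z up, the work surface at z = 0. Lengths are in mm, angles in rad, forces in N, time in s.
With the tool pointing down it reaches from about 275 to 725 mm from the base axis. Payload 5.6 kg.
Tool frame: the origin (TCP) lies at the very end of the fingers, on their centre line; the grasp point (between the pads) lies manip.grip_point_offset behind it (manip.grip_point_offset is the distance from the TCP to the grasp point, in mm); z points along the fingers, y is the line along which they close (so a half turn about z gives the same grasp; the last joint's range is limited). The gripper opens to 85 mm and grips with 20 to 120 N. Pads are 22 mm wide; open, the fingers measure 114 mm over their backs; the gripper's body (76 mm by 85 mm) begins 54 mm behind the grasp point. The pads swing forward as they close: fully open they stand 13 mm farther back than shut.
Start: joints at [1.486, 0.255, 0.108, 0, -1.424, -0.285], TCP at [198.759, 512.823, 231.283] pointing down, gripper open.
Joint ranges: [-2.95, 2.95], [-1.21, 1.97], [-1.09, 1.5], [-2.87, 1.71], [-2.94, -0.07], [-3.05, 3.05]. Speed limits (rad/s): [2.57, 2.57, 3.14, 3.14, 3.14, 3.14].

INTERFACE

Orientations are given as [roll, pitch, yaw] about the fixed x, y, z axes, in that order (R = Rz(yaw) Ry(pitch) Rx(roll)).
In Python, from cell import manip gives the robot as it stands.
- The arm moves only by the tool send_rows, never from a script. Its arguments are lists of equal length, an entry for each row: "grip": the opening in per cent of the stroke, from 0 (shut) to 100 (fully open); "delta_pos": the shift along the world's x, y, z in units of 0.4 m (1.0 is 0.4 m), a list of three; "rotation": the turn, a rotation vector about the world's x, y, z in units of 60 degrees (1.0 is 60 degrees), a list of three. In form: {"grip": [grip, ...], "delta_pos": [[dx, dy, dz], ...], "rotation": [[wx, wy, wz], ...]}. A call has exactly 8 rows; each row is the pose to reach, as a shift and turn from the pose commanded when the call began; what a row does not reach only later rows make up. A row lasts 1/12 s, in which the tool goes at most 41.7 mm and 7.16 degrees, less where a joint would pass 70% of its speed; a pose out of reach is approached as far as the arm can. A call with a number of a shift or a turn outside -1 to 1 is refused whole. A call with a gripper value outside its range is refused whole. The fingers move at their own pace and stop on an object; "newtons" is the grip in N (left out, the last holds). Time passes only in rows, so rows that repeat a pose let the fingers close, or fill a call up. It gives the time, the measured TCP pose, the force, the opening and the grip force at its end, in the units of the state.
- manip.sense(): the state, without advancing time (a new reading comes with each control period).
- manip.grab_frame(name): name is "scene" or "top" or "wrist"; returns (picture, depth): 420x560x3 uint8, red, green, blue; 420x560 float32, mm along the optical axis (not along the pixel's ray), 0 where there is no reading.
- manip.camera_model(name): a dict with "camera_matrix" (3x3 intrinsics, pixels), "cam_to_world" (4x4, takes a point from camera to world coordinates). Camera axes: x right, y down, z forward; pixel columns grow to the right and rows downward; lengths in mm; the calibration is good to about 2 mm. A picture is of the moment at which its call begins: read the wrist's pose just before it. camera_model takes no time and is no camera call; for the wrist camera it gives the pose at the moment of the call.
- manip.hand_in(): hands the job in; it is judged then, once.
Trained networks look in the newest picture that a camera, given by its name, has taken for a name from the list of things; names that differ only in an ending like _2 or _b are one class to them, and where a whole thing is asked for, a point or a joint stands for the part that bears it (a point fixed in the world has none). Each returns a list of dicts, best first, with "p" (0 to 1); they miss things now and then, are a little off and sometimes report something else, mostly with a low value. They report only what shows in the picture. A call takes as long as a camera call.
- manip.regions_of(name, camera): "region" (420x560 bool, what is visible of it) and "extent" ([centre column, centre row, width, height] in pixels, round what is visible of it).
- manip.spot_point(name, camera): "uv" ([column, row] in pixels: a listed point, or the origin of a listed thing).
The state is a dict: "time": time; "joint_pos": joint angles; "qd": joint speeds; "effort": joint torques, N m; "ee_pos": TCP position; "orientation": TCP orientation; "force": force on the tool from outside, world axes, zero at the start; "torque": the same for the moment, N m; "width": opening from 0.0 (shut) to 1.0 (fully open); "grasp_force": force on a finger pad.
Only numpy, scipy, OpenCV 4.12 (cv2) and the standard library are available. Lean on these libraries where they do the work, as an engineer would, in place of code of your own. Each camera call takes 0.05 s, during which the arm holds its last target. There are 200 camera calls.

## Working session

There is one attempt and no reset: what is moved stays moved. The work goes in short steps, Python scripts to look and compute and a tool call to move; the robot and the scene stay as the last step left them, time stands still between calls to the robot, and variables do not carry over. Pictures are saved under pics/ and viewed, at most 10 in all, crops included, and the job is handed in when it is done.

Besides the shell and the picture viewer there is one more tool, called after "Call:" as name(argument=value, ...), one argument or row to a line, values as JSON. send_rows: Moves the arm, as the interface text tells. Shifts and turns lie within -1 to 1; 1 stands for 0.4 m of shift or 60 degrees of turn. Its arguments: {"type":"object","properties":{"grip":{"type":"array"},"delta_pos":{"type":"array"},"rotation":{"type":"array"},"newtons":{"type":"number"}},"required":["grip","delta_pos","rotation"]}

```bash
mkdir -p pics
cat > h.py <<'E'
from cell import manip
import numpy as np, cv2
def px2w(cam,uv,d,M=None):
    M=M or manip.camera_model(cam)
    K=np.array(M["camera_matrix"]);T=np.array(M["cam_to_world"])
    p=np.linalg.inv(K)@np.array([uv[0],uv[1],1.])*d
    return T[:3,:3]@p+T[:3,3]
def cloud(cam,depth,M=None):
    M=M or manip.camera_model(cam)
    K=np.array(M["camera_matrix"]);T=np.array(M["cam_to_world"])
    v,u=np.mgrid[:depth.shape[0],:depth.shape[1]]
    p=np.stack([(u-K[0,2])/K[0,0]*depth,(v-K[1,2])/K[1,1]*depth,depth],-1)
    return p@T[:3,:3].T+T[:3,3]
def save(img,name): cv2.imwrite(f"pics/{name}.png",cv2.cvtColor(img,cv2.COLOR_RGB2BGR))
np.set_printoptions(precision=1,suppress=True)
E
cat > a.py <<'E'
from h import *
print(manip.grip_point_offset, manip.sense()["ee_pos"],manip.sense()["orientation"])
ims=[]
for c in("scene","top"):
    im,d=manip.grab_frame(c);ims.append(im); C=cloud(c,d); M=manip.camera_model(c)
    print(c,np.array(M["cam_to_world"])[:3])
    for n in("cabinet","fixture","module","top_drawer"):
        for r in manip.regions_of(n,c)[:1]:
            P=C[r["region"]&(d>0)]
            print(n,round(r["p"],2),np.round(r["extent"]),"pct5",np.percentile(P,3,axis=0),"95",np.percentile(P,97,axis=0))
    for n in("top_handle","nest","cabinet","fixture","module","bulb_blower"):
        for r in manip.spot_point(n,c)[:1]:
            u,v=np.round(r["uv"]).astype(int); print(n,round(r["p"],2),r["uv"],C[v,u])
save(np.hstack([cv2.resize(i,(400,300)) for i in ims]),"a"); save(ims[1],"top"); save(ims[0],"scene")
E
python3 a.py
```

```text
18.700000000000003 [198.6 512.4 230.4] [ 3.1 -0.  -0.4]
scene [[  -0.7    0.6   -0.5 1093.7]
 [   0.8    0.5   -0.4  420.3]
 [   0.    -0.6   -0.8  950.3]]
cabinet 0.82 [286. 301. 148. 156.] pct5 [639.   66.7  13.5] 95 [904.6 282.2 142. ]
fixture 0.97 [210. 193. 101.  82.] pct5 [ 546.  -304.6   16.4] 95 [ 775.8 -142.6   99.4]
top_drawer 0.75 [328. 247.  69.  56.] pct5 [552.8  81.7  -2.1] 95 [655.  277.1 139.1]
top_handle 0.74 [332.2, 240.0] [605.7 176.1 117.4]
nest 0.83 [220.3, 171.0] [ 598.2 -247.9   57.2]
cabinet 0.67 [317.8, 277.4] [720.9 218.8 140.7]
fixture 0.85 [228.2, 188.6] [ 629.1 -181.8   51.8]
bulb_blower 0.52 [200.4, 143.4] [ 536.  -416.7   22.4]
top [[   0.    -1.     0.2  364.9]
 [  -1.    -0.    -0.    17.3]
 [   0.    -0.2   -1.  1266.9]]
cabinet 0.6 [208. 137. 101. 129.] pct5 [627.   64.6  72.8] 95 [888.8 275.2 142.4]
fixture 0.64 [372. 185.  72. 104.] pct5 [ 530.9 -306.5   36.3] 95 [ 763.1 -143.    99.3]
top_drawer 0.8 [204. 186.  92.  25.] pct5 [599.2  79.7  71.6] 95 [663.4 275.8 134.6]
top_handle 0.75 [203.9, 196.1] [604.4 177.3 114.6]
nest 0.95 [371.1, 202.8] [ 599.9 -229.5   62. ]
cabinet 0.61 [210.7, 183.6] [631.  160.2 125.8]
fixture 0.75 [405.6, 273.9] [ 426.9 -321.3   18.3]
bulb_blower 0.65 [447.6, 238.9] [ 511.7 -421.    52.2]
```

View pics/top.png

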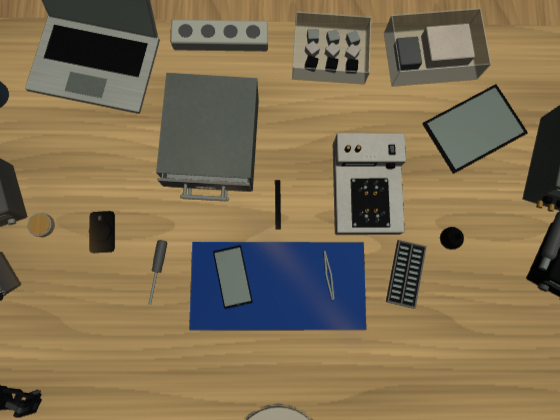

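View pics/scene.png

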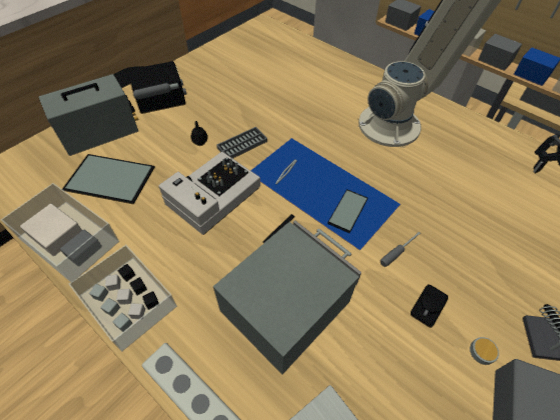

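The top view shows the cabinet at (208,130) slightly turned, its handle at (204,196), and the nest at (371,203). In the scene view the handle is at (332,242). Next I'll get the yaws and fuse the handle and nest positions from the two views.

```bash
cat > b.py <<'E'
from h import *
def rect(P):
    r=cv2.minAreaRect(P[:,:2].astype(np.float32)); return r
def ray(c,uv):
    M=manip.camera_model(c);T=np.array(M["cam_to_world"])
    d=px2w(c,uv,1.,M)-T[:3,3]; return T[:3,3],d/np.linalg.norm(d)
obs={}
for c in("scene","top"):
    im,d=manip.grab_frame(c); C=cloud(c,d); x,y,z=C[...,0],C[...,1],C[...,2]
    print(c)
    sel=(d>0)&(abs(z-140)<5)&(x>610)&(x<930)&(y>20)&(y<320); print("cab top",rect(C[sel]),sel.sum())
    sel=(d>0)&(abs(z-98)<5)&(x>600)&(x<850)&(y>-350)&(y<-100); print("instr top",rect(C[sel]),sel.sum())
    sel=(d>0)&(abs(z-60)<6)&(x>480)&(x<720)&(y>-350)&(y<-100); print("nest top",rect(C[sel]),np.median(C[sel],axis=0))
    sel=(d>0)&(z>100)&(z<125)&(x>560)&(x<622)&(y>80)&(y<280); P=C[sel];print("handle",sel.sum(),P.min(0),P.max(0),np.median(P,0), rect(P))
    for n in("top_handle","nest"): obs[n,c]=ray(c,manip.spot_point(n,c)[0]["uv"])
for n in("top_handle","nest"):
    A=np.zeros((3,3));b=np.zeros(3)
    for c in("scene","top"):
        o,v=obs[n,c];Q=np.eye(3)-np.outer(v,v);A+=Q;b+=Q@o
    print(n,np.linalg.solve(A,b))
E
python3 b.py
```

```text
scene
cab top ((769.699462890625, 170.7054443359375), (221.05657958984375, 265.6025390625), 86.92555236816406) 9910
instr top ((738.8658447265625, -227.57540893554688), (76.18968963623047, 171.37057495117188), 0.8519195318222046) 1177
nest top ((627.8504638671875, -225.62298583984375), (185.76821899414062, 165.56820678710938), 0.8081989288330078) [ 612.3 -219.6   59.5]
handle 184 [597.7 127.6 107.4] [621.9 234.2 119.3] [607.6 181.7 114.8] ((609.3984375, 180.901611328125), (24.194812774658203, 106.6151351928711), 0.44963571429252625)
top
cab top ((764.7439575195312, 172.01132202148438), (220.61550903320312, 269.86602783203125), 87.00422668457031) 8855
instr top ((731.12548828125, -226.35047912597656), (79.93124389648438, 169.8372039794922), 0.4967619478702545) 1676
nest top ((624.10986328125, -226.15670776367188), (192.68655395507812, 167.67344665527344), 0.35515856742858887) [ 602.7 -226.8   58.9]
handle 235 [594.7 125.8 107.3] [621.7 234.2 122.1] [601.8 179.8 114.1] ((608.2120971679688, 179.97760009765625), (108.36222839355469, 26.899364471435547), 89.91663360595703)
top_handle [602.2 175.9 118.9]
nest [ 603.4 -228.3   64.7]
```

Call:
send_rows(
  grip=[100,100,100,100,25,25,25,25],
  delta_pos=[
    [0.08,-0.066,0.005],
    [0.16,-0.132,0.01],
    [0.24,-0.198,0.015],
    [0.32,-0.264,0.02],
    [0.4,-0.33,0.02],
    [0.48,-0.396,0.02],
    [0.56,-0.462,0.02],
    [0.64,-0.528,0.02],
  ],
  rotation=[
    [0,0,-0.115],
    [0,0,-0.23],
    [0,0,-0.345],
    [0,0,-0.46],
    [0,0,-0.575],
    [0,0,-0.69],
    [0,0,-0.805],
    [0,0,-0.92],
  ],
)

```text
time: 2.07
ee_pos: [456.0, 300.1, 239.6]
orientation: [-3.141, 0.0, -1.339]
force: [0.5, 0.3, 0.0]
width: 0.455
grasp_force: 0.0
```

Call:
send_rows(
  grip=[25,25,25,25,25,25,25,25],
  delta_pos=[
    [0.07,-0.075,0],
    [0.14,-0.15,0],
    [0.21,-0.225,0],
    [0.285,-0.3,0],
    [0.285,-0.3,0],
    [0.285,-0.3,0],
    [0.285,-0.3,0],
    [0.285,-0.3,0],
  ],
  rotation=[
    [0,0,-0.1],
    [0,0,-0.2],
    [0,0,-0.27],
    [0,0,-0.27],
    [0,0,-0.27],
    [0,0,-0.27],
    [0,0,-0.27],
    [0,0,-0.27],
  ],
)

```text
time: 2.73
ee_pos: [568.2, 182.4, 239.4]
orientation: [-3.142, 0.0, -1.615]
force: [-0.6, 1.0, 1.0]
width: 0.251
grasp_force: 0.0
```

```bash
cat > c.py <<'E'
from h import *
s=manip.sense();M=manip.camera_model("wrist");print(s["time"],s["ee_pos"],s["orientation"],s["force"],s["joint_pos"],s["width"])
print(np.array(M["cam_to_world"])[:3])
im,d=manip.grab_frame("wrist");C=cloud("wrist",d,M)
for r in manip.spot_point("top_handle","wrist")[:2]:
    u,v=np.round(r["uv"]).astype(int);print(r,C[v,u])
x,y,z=C[...,0],C[...,1],C[...,2]
sel=(d>0)&(z>108)&(z<125)&(x>560)&(x<622)&(y>80)&(y<280);P=C[sel]
if len(P):
  print(P.min(0),P.max(0))
  for y0 in range(120,240,15):
    q=P[abs(P[:,1]-y0)<4]
    if len(q):print(y0,len(q),q[:,0].min(),q[:,0].max(),np.median(q,0))
save(im,"w1")
E
python3 c.py
```

```text
2.7333 [568.2 182.4 239.4] [-3.1  0.  -1.6] [-0.6  1.   1. ] [ 0.6  0.3  0.3 -0.  -1.5 -0.6] 0.251425568589921
[[ -1.    0.    0.  564.9]
 [  0.    1.    0.3 106.6]
 [  0.    0.3  -1.  382. ]]
{'uv': [245.2, 192.5], 'p': 0.97} [598.4 176.4 115.1]
[594.3 125.1 111.1] [622.  233.3 118.9]
135 317 594.41589917487 621.9744906192392 [606.5 134.4 115.7]
150 120 595.4312778259309 604.7240180279787 [599.9 149.9 116.2]
165 116 596.1175389454255 605.9716690165349 [600.4 165.  116.2]
180 113 596.9188812584699 606.4741666058862 [601.1 180.  116.1]
195 98 597.8348448769524 606.925532955487 [602.  195.2 116.3]
210 104 598.3680201778599 608.2995677237512 [602.7 210.  116.1]
225 194 599.3794029500702 621.9607849150317 [609.  224.1 115.7]
```

View pics/w1.png

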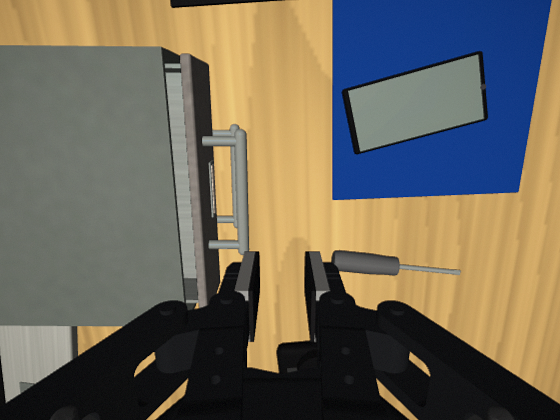

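Wrist view: the bar runs from (240,130) to (242,250), with the drawer slightly ajar. The fingers are level with it on its near side.

Call:
send_rows(
  grip=[25,25,25,25,25,25,25,25],
  delta_pos=[
    [0.05,-0.003,-0.02],
    [0.083,-0.005,-0.08],
    [0.083,-0.005,-0.16],
    [0.083,-0.005,-0.23],
    [0.083,-0.005,-0.29],
    [0.083,-0.005,-0.34],
    [0.083,-0.005,-0.365],
    [0.083,-0.005,-0.365],
  ],
  rotation=[
    [0,0,0],
    [0,0,0],
    [0,0,0],
    [0,0,0],
    [0,0,0],
    [0,0,0],
    [0,0,0],
    [0,0,0],
  ],
)

```text
time: 3.5
ee_pos: [602.0, 180.3, 93.3]
orientation: [-3.14, -0.001, -1.614]
force: [-0.5, -0.4, -0.2]
width: 0.254
grasp_force: 0.0
```

Call:
send_rows(
  grip=[0,0,0,0,0,0,0,0],
  delta_pos=[
    [0,0,0],
    [0,0,0],
    [0,0,0],
    [0,0,0],
    [-0.01,0.0005,0],
    [-0.03,0.0015,0],
    [-0.06,0.003,0],
    [-0.09,0.0045,0],
  ],
  rotation=[
    [0,0,0],
    [0,0,0],
    [0,0,0],
    [0,0,0],
    [0,0,0],
    [0,0,0],
    [0,0,0],
    [0,0,0],
  ],
  newtons=30,
)

```text
time: 4.17
ee_pos: [566.5, 182.4, 94.1]
orientation: [-3.139, 0.002, -1.616]
force: [3.0, 4.2, 3.0]
width: 0.105
grasp_force: 29.6
```

Call:
send_rows(
  grip=[0,0,0,0,0,0,0,0],
  delta_pos=[
    [-0.05,0.0025,0],
    [-0.1,0.005,0],
    [-0.15,0.0075,0],
    [-0.2,0.01,0],
    [-0.24,0.012,0],
    [-0.27,0.0135,0],
    [-0.285,0.014,0],
    [-0.285,0.014,0],
  ],
  rotation=[
    [0,0,0],
    [0,0,0],
    [0,0,0],
    [0,0,0],
    [0,0,0],
    [0,0,0],
    [0,0,0],
    [0,0,0],
  ],
)

```text
time: 4.83
ee_pos: [450.8, 188.4, 94.1]
orientation: [-3.14, 0.003, -1.615]
force: [-0.7, 6.1, 1.9]
width: 0.101
grasp_force: 29.8
```

Call:
send_rows(
  grip=[0,0,0,0,25,25,25,25],
  delta_pos=[
    [-0.01,0.0005,0],
    [-0.015,0.0008,0],
    [-0.015,0.0008,0],
    [-0.015,0.0008,0],
    [-0.015,0.0008,0],
    [-0.015,0.0008,0],
    [-0.015,0.0008,0.03],
    [-0.015,0.0008,0.12],
  ],
  rotation=[
    [0,0,0],
    [0,0,0],
    [0,0,0],
    [0,0,0],
    [0,0,0],
    [0,0,0],
    [0,0,0],
    [0,0,0],
  ],
)

```text
time: 5.5
ee_pos: [442.1, 184.8, 136.7]
orientation: [3.131, -0.007, -1.617]
force: [1.0, 0.8, 0.2]
width: 0.25
grasp_force: 0.0
```

Call:
send_rows(
  grip=[25,25,25,60,100,100,100,100],
  delta_pos=[
    [0,0,0.1],
    [0.02,0,0.18],
    [0.07,0,0.25],
    [0.12,0,0.3],
    [0.17,0,0.33],
    [0.22,0,0.33],
    [0.22,0,0.33],
    [0.22,0,0.33],
  ],
  rotation=[
    [0,0,-0.115],
    [0,0,-0.23],
    [0,0,-0.345],
    [0,0,-0.46],
    [0,0,-0.575],
    [0,0,-0.69],
    [0,0,-0.805],
    [0,0,-0.92],
  ],
)

```text
time: 6.17
ee_pos: [534.2, 186.5, 271.9]
orientation: [-3.141, -0.003, -2.587]
force: [-0.4, 0.2, -0.8]
width: 0.937
grasp_force: 0.0
```

Call:
send_rows(
  grip=[100,100,100,100,100,100,100,100],
  delta_pos=[
    [0,0,0],
    [0,0,0],
    [0,0,0],
    [0,0,0],
    [0,0,0],
    [0,0,0],
    [0,0,0],
    [0,0,0],
  ],
  rotation=[
    [0,0,-0.115],
    [0,0,-0.23],
    [0,0,-0.345],
    [0,0,-0.46],
    [0,0,-0.55],
    [0,0,-0.55],
    [0,0,-0.55],
    [0,0,-0.55],
  ],
)

```text
time: 6.83
ee_pos: [533.7, 187.0, 273.0]
orientation: [-3.141, -0.001, 3.13]
force: [0.3, 1.5, -1.0]
width: 1.003
grasp_force: 0.0
```

```bash
cat > d.py <<'E'
from h import *
s=manip.sense();M=manip.camera_model("wrist");print(s["time"],s["ee_pos"],np.round(s["orientation"],3),np.round(s["joint_pos"],2),s["width"])
im,d=manip.grab_frame("wrist");C=cloud("wrist",d,M)
for n in("module","top_handle"):
  for r in manip.spot_point(n,"wrist")[:2]:
    u,v=np.round(r["uv"]).astype(int);print(n,r,C[v,u])
for r in manip.regions_of("module","wrist")[:1]:
    P=C[r["region"]&(d>0)];print(r["p"],r["extent"],P.min(0),P.max(0))
    T=P[(P[:,2]>113)&(P[:,2]<128)];print("top",len(T),np.median(T,0),cv2.minAreaRect(T[:,:2].astype(np.float32)))
    B=P[(P[:,2]>72)&(P[:,2]<84)];print("board",len(B));
    print(cv2.minAreaRect(P[:,:2].astype(np.float32)))
    np.save("P.npy",P)
im2,d2=manip.grab_frame("top");C2=cloud("top",d2)
for r in manip.regions_of("module","top")[:1]:
    P=C2[r["region"]&(d2>0)];T=P[(P[:,2]>110)&(P[:,2]<130)];print("topcam",r["p"],len(T),np.median(T,0),cv2.minAreaRect(T[:,:2].astype(np.float32)))
save(im,"w2")
E
python3 d.py
```

```text
6.8333 [533.7 187.  273. ] [-3.1 -0.   3.1] [ 0.6  0.3  0.2  0.  -1.5 -2.2] 1.0030635467905147
module {'uv': [255.2, 212.8], 'p': 0.57} [556.1 161.7 120.7]
top_handle {'uv': [285.5, 89.5], 'p': 0.97} [447.3 191.6 115. ]
0.62 [255.9, 218.9, 54.2, 89.9] [525.3 129.5  74.2] [626.4 188.3 122.7]
top 1195 [564.5 160.4 119.7] ((569.2666015625, 159.42523193359375), (40.048377990722656, 77.10872650146484), 76.56869506835938)
board 251
((575.4228515625, 157.30010986328125), (47.669403076171875, 95.55117797851562), 76.5072021484375)
topcam 0.84 157 [549.2 159.6 117.2] ((570.0158081054688, 160.09580993652344), (40.75712203979492, 79.005615234375), 76.31797790527344)
```

View pics/w2.png

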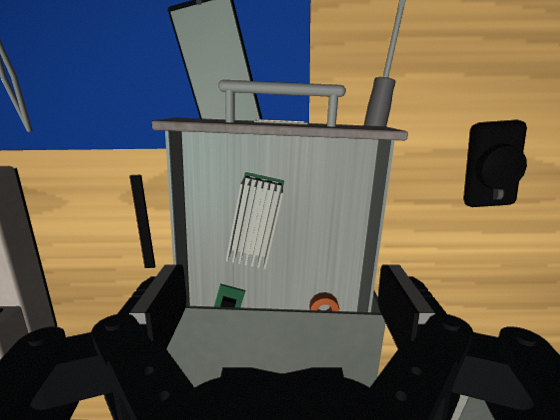

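Wrist view: the heat sink is at (255,222), turned about -13.5°. A small green part and an orange ring lie further back. Both cameras put the module centre at about (569.5, 160).

Call:
send_rows(
  grip=[100,100,100,100,100,100,100,100],
  delta_pos=[
    [0.045,-0.034,-0.05],
    [0.09,-0.068,-0.12],
    [0.09,-0.068,-0.2],
    [0.09,-0.068,-0.28],
    [0.09,-0.068,-0.36],
    [0.09,-0.068,-0.42],
    [0.09,-0.068,-0.46],
    [0.09,-0.068,-0.47],
  ],
  rotation=[
    [0,0,-0.107],
    [0,0,-0.214],
    [0,0,-0.214],
    [0,0,-0.214],
    [0,0,-0.214],
    [0,0,-0.214],
    [0,0,-0.214],
    [0,0,-0.214],
  ],
)

```text
time: 7.8
ee_pos: [567.9, 159.3, 81.7]
orientation: [-3.138, -0.005, 2.904]
force: [-0.1, -0.4, 0.2]
width: 0.996
grasp_force: 0.0
```

Call:
send_rows(
  grip=[30,30,30,30,30,30,30,30],
  delta_pos=[
    [0,0,0],
    [0,0,0],
    [0,0,0],
    [0,0,0],
    [0,0,0],
    [0,0,0],
    [0,0,0],
    [0,0,0],
  ],
  rotation=[
    [0,0,0],
    [0,0,0],
    [0,0,0],
    [0,0,0],
    [0,0,0],
    [0,0,0],
    [0,0,0],
    [0,0,0],
  ],
  newtons=60,
)

```text
time: 8.47
ee_pos: [571.0, 160.6, 87.1]
orientation: [3.14, 0.003, 2.904]
force: [-0.4, 1.0, 6.3]
width: 0.456
grasp_force: 61.5
```

Call:
send_rows(
  grip=[30,30,30,30,30,30,30,30],
  delta_pos=[
    [0,0,0.02],
    [0,0,0.06],
    [0,0,0.13],
    [0,0,0.21],
    [0,0,0.29],
    [0,-0.02,0.37],
    [0.01,-0.08,0.43],
    [0.03,-0.17,0.45],
  ],
  rotation=[
    [0,0,0],
    [0,0,0],
    [0,0,0],
    [0,0,0.03],
    [0,0,0.08],
    [0,0,0.14],
    [0,0,0.2],
    [0,0,0.235],
  ],
)

```text
time: 9.13
ee_pos: [582.7, 93.5, 270.2]
orientation: [3.139, 0.007, -3.126]
force: [1.9, 0.2, -0.1]
width: 0.458
grasp_force: 60.8
```

Call:
send_rows(
  grip=[30,30,30,30,30,30,30,30],
  delta_pos=[
    [0.01,-0.1,0],
    [0.02,-0.2,0],
    [0.03,-0.3,0],
    [0.04,-0.4,0],
    [0.045,-0.5,0],
    [0.05,-0.6,0],
    [0.05,-0.7,0],
    [0.05,-0.77,0],
  ],
  rotation=[
    [0,0,0],
    [0,0,0],
    [0,0,0],
    [0,0,0],
    [0,0,0],
    [0,0,0],
    [0,0,0],
    [0,0,0],
  ],
)

```text
time: 9.8
ee_pos: [601.0, -219.0, 264.9]
orientation: [3.141, -0.002, -3.135]
force: [-0.5, 0.1, -2.9]
width: 0.455
grasp_force: 60.8
```

Call:
send_rows(
  grip=[30,30,30,30,30,30,30,30],
  delta_pos=[
    [0,-0.01,0],
    [0,-0.02,0],
    [0,-0.03,0],
    [0,-0.03,0],
    [0,-0.03,0],
    [0,-0.03,0],
    [0,-0.03,0],
    [0,-0.03,0],
  ],
  rotation=[
    [0,0,0],
    [0,0,0],
    [0,0,0],
    [0,0,0],
    [0,0,0],
    [0,0,0],
    [0,0,0],
    [0,0,0],
  ],
)

```text
time: 10.47
ee_pos: [602.1, -227.1, 265.4]
orientation: [3.142, 0.0, -3.132]
force: [0.1, -1.0, -1.7]
width: 0.462
grasp_force: 60.9
```

```bash
cat > e.py <<'E'
from h import *
s=manip.sense();M=manip.camera_model("wrist");print(s["time"],s["ee_pos"],np.round(s["orientation"],3),s["width"],s["grasp_force"],s["force"])
np.set_printoptions(precision=4,suppress=True);print(np.array(M["cam_to_world"])[:3]);np.set_printoptions(precision=1,suppress=True)
im,d=manip.grab_frame("wrist");C=cloud("wrist",d,M)
np.savez("e.npz",im=im,C=C,d=d)
for n in("nest","module"):
  for r in manip.spot_point(n,"wrist")[:2]:
    u,v=np.round(r["uv"]).astype(int);print(n,r,C[v,u])
for r in manip.regions_of("module","wrist")[:1]:
    P=C[r["region"]&(d>0)];print(r["p"],r["extent"],P.min(0),P.max(0))
x,y,z=C[...,0],C[...,1],C[...,2]
a=(d>0)&(x>480)&(x<800)&(y>-350)&(y<-100)
for lo,hi in((95,101),(54,66),(77,95)):
    sel=a&(z>lo)&(z<hi)&((x<690)|(lo>94));P=C[sel];print(lo,len(P),np.median(P,0),cv2.minAreaRect(P[:,:2].astype(np.float32)))
sel=(a&(z>80)&(z<94)&(x<670)).astype(np.uint8)
n,l,st,ce=cv2.connectedComponentsWithStats(sel)
for i in range(1,n):
    if st[i,4]>3: print(ce[i],st[i,4],C[l==i].mean(0))
save(im,"w3")
E
python3 e.py
```

```text
10.4667 [ 602.1 -227.1  265.4] [ 3.1  0.  -3.1] 0.46199952525287413 60.89172005653381 [ 0.1 -1.  -1.7]
[[  -0.0095    0.9552    0.2957  526.4379]
 [   1.        0.0088    0.0038 -228.0779]
 [   0.001     0.2958   -0.9553  408.0647]]
nest {'uv': [278.1, 177.3], 'p': 0.77} [ 602.  -231.    60.5]
module {'uv': [280.4, 259.2], 'p': 0.58} [ 580.8 -228.1  298.2]
0.93 [280.2, 275.9, 111.7, 191.5] [ 560.3 -298.8   -2.1] [ 914.5 -149.7  300.1]
95 5 [ 700.1 -310.1   95.7] ((699.818603515625, -310.36590576171875), (0.92296302318573, 3.6923837661743164), 63.28511428833008)
54 5671 [ 570.8 -228.2   60.8] ((609.5478515625, -228.60659790039062), (164.5833282470703, 159.0899658203125), 89.84473419189453)
77 213 [ 570.6 -237.8   83.9] ((567.3560180664062, -228.96011352539062), (30.8087215423584, 58.86915969848633), 0.561273992061615)
[267.7 134. ] 41 [ 554.9 -240.9   85.2]
[292.5 134. ] 40 [ 554.6 -217.2   85.5]
[253.1 152.1] 41 [ 572.2 -255.    85.2]
[307.  152.2] 40 [ 571.8 -202.8   84.9]
```

View pics/w3.png

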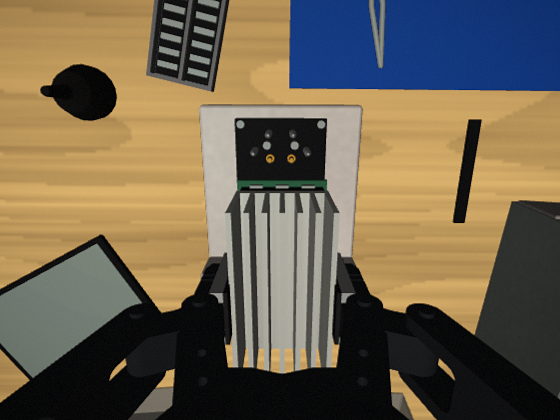

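Wrist view: the near board edge is at row 185 (columns 237–328), with the near posts visible at (267,134), (292,134), (253,152) and (307,152). Now measuring the module's place in the hand from the same picture.

```bash
cat > f.py <<'E'
from h import *
e=np.load("e.npz");im,C,d=e["im"],e["C"],e["d"]
hsv=cv2.cvtColor(im,cv2.COLOR_RGB2HSV)
g=(hsv[...,0]>60)&(hsv[...,0]<90)&(hsv[...,1]>90)&(d>0)&(C[...,2]>200)
P=C[g];print("green",len(P),P.min(0),P.max(0),np.median(P,0))
for y0 in np.arange(-248,-205,6.):
    q=P[abs(P[:,1]-y0)<3]
    if len(q):print(y0,len(q),q[:,0].min(),np.median(q,0))
x,y,z=C[...,0],C[...,1],C[...,2]
s=(d>0)&(z>285)&(z<305)&(abs(y+228)<24)&(x<645);Q=C[s]
print("fins",len(Q),Q.min(0),Q.max(0),cv2.minAreaRect(Q[:,:2].astype(np.float32)))
for x0 in(566,572,580,588,596,604):
    q=Q[abs(Q[:,0]-x0)<2]
    if len(q):print(x0,q[:,1].min(),q[:,1].max(),(q[:,1].min()+q[:,1].max())/2)
E
python3 f.py
```

```text
green 2048 [ 560.4 -288.8  253.9] [ 614.1 -165.9  361.4] [ 589.2 -231.6  334.3]
-248.0 160 560.5920317897705 [ 584.8 -247.5  321.2]
-242.0 160 560.5457263305319 [ 582.5 -242.5  340. ]
-236.0 143 560.61317921137 [ 563.3 -235.5  257.5]
-230.0 130 560.4502852776496 [ 563.7 -230.3  258. ]
-224.0 138 560.539119044658 [ 563.5 -223.7  257.6]
-218.0 139 560.3614079740462 [ 563.5 -218.6  257.9]
-212.0 148 560.4262877034223 [ 563.5 -211.3  258. ]
-206.0 155 560.3872167789956 [ 584.4 -206.8  337.9]
fins 10640 [ 562.2 -252.   285. ] [ 641.4 -204.   305. ] ((600.476806640625, -228.76609802246094), (47.80112838745117, 79.42813873291016), 85.52322387695312)
566 -247.68907580509162 -207.6517917750001 -227.67043379004588
572 -247.62776418888603 -207.39461537070244 -227.51118977979422
580 -247.61001481934753 -207.5726320125704 -227.59132341595898
588 -247.4102640873453 -205.506316974183 -226.45829053076415
596 -250.32860219831207 -204.5833779277136 -227.45599006301285
604 -248.79130844895818 -205.95784673704804 -227.3745775930031
```

Call:
send_rows(
  grip=[30,30,30,30,30,30,30,30],
  delta_pos=[
    [0.002,-0.0035,-0.03],
    [0.002,-0.0035,-0.1],
    [0.002,-0.0035,-0.18],
    [0.002,-0.0035,-0.26],
    [0.002,-0.0035,-0.33],
    [0.002,-0.0035,-0.38],
    [0.002,-0.0035,-0.39],
    [0.002,-0.0035,-0.39],
  ],
  rotation=[
    [0,0,0.005],
    [0,0,0.005],
    [0,0,0.005],
    [0,0,0.005],
    [0,0,0.005],
    [0,0,0.005],
    [0,0,0.005],
    [0,0,0.005],
  ],
)

```text
time: 11.33
ee_pos: [601.9, -229.2, 108.0]
orientation: [3.141, -0.003, -3.128]
force: [-0.9, 0.3, -0.6]
width: 0.459
grasp_force: 60.9
```

```bash
cat > g.py <<'E'
from h import *
s=manip.sense();M=manip.camera_model("wrist");print(s["time"],s["ee_pos"],np.round(s["orientation"],3),s["force"])
im,d=manip.grab_frame("wrist");C=cloud("wrist",d,M)
x,y,z=C[...,0],C[...,1],C[...,2]
sel=((d>0)&(x>540)&(x<562)&(y>-260)&(y<-195)&(z>78)&(z<94)).astype(np.uint8)
n,l,st,ce=cv2.connectedComponentsWithStats(sel)
for i in range(1,n):
    if st[i,4]>5: q=C[l==i];print("post",ce[i],st[i,4],q.mean(0),q.min(0),q.max(0))
hsv=cv2.cvtColor(im,cv2.COLOR_RGB2HSV)
g=(hsv[...,0]>60)&(hsv[...,0]<90)&(hsv[...,1]>90)&(d>0)&(x<572)&(x>550);P=C[g]
if len(P):print("green",len(P),P.min(0),P.max(0),np.percentile(P,5,axis=0))
save(cv2.resize(im[60:340,120:440],(640,560)),"w4")
E
python3 g.py
```

```text
11.3333 [ 601.9 -229.2  108. ] [ 3.1 -0.  -3.1] [-0.9  0.3 -0.6]
post [259.9 161.8] 157 [ 554.5 -240.8   84.9] [ 551.8 -244.5   78.2] [ 558.8 -237.9   90.2]
post [306.4 162.1] 158 [ 554.4 -217.5   85. ] [ 551.7 -220.5   78.5] [ 558.3 -213.8   89.8]
green 589 [ 560.  -250.9   96.4] [ 565.6 -208.9  105.8] [ 560.4 -249.7   98.2]
```

View pics/w4.png

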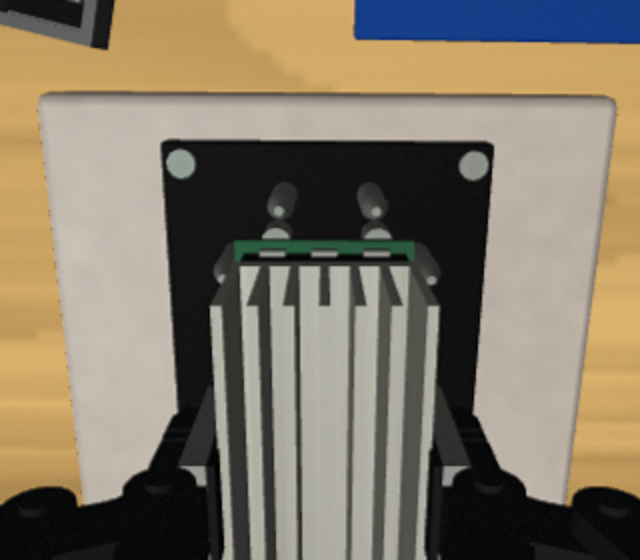

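Close view: the board edge (row 245) is centred between the near end posts (crop (283,200), (372,200)). Remaining error is under 1 mm, so I lower it.

Call:
send_rows(
  grip=[30,30,30,30,30,30,30,30],
  delta_pos=[
    [0.001,0.001,-0.01],
    [0.001,0.001,-0.02],
    [0.001,0.001,-0.028],
    [0.001,0.001,-0.035],
    [0.001,0.001,-0.04],
    [0.001,0.001,-0.044],
    [0.001,0.001,-0.044],
    [0.001,0.001,-0.044],
  ],
  rotation=[
    [0,0,0],
    [0,0,0],
    [0,0,0],
    [0,0,0],
    [0,0,0],
    [0,0,0],
    [0,0,0],
    [0,0,0],
  ],
  newtons=80,
)

```text
time: 12.05
ee_pos: [603.2, -228.9, 91.7]
orientation: [-3.142, -0.0, -3.128]
force: [0.6, 0.6, -2.2]
width: 0.458
grasp_force: 83.9
```

Call:
send_rows(
  grip=[30,30,30,30,30,30,30,30],
  delta_pos=[
    [0,0,-0.002],
    [0,0,-0.004],
    [0,0,-0.006],
    [0,0,-0.009],
    [0,0,-0.012],
    [0,0,-0.014],
    [0,0,-0.014],
    [0,0,-0.014],
  ],
  rotation=[
    [0,0,0],
    [0,0,0],
    [0,0,0],
    [0,0,0],
    [0,0,0],
    [0,0,0],
    [0,0,0],
    [0,0,0],
  ],
)

```text
time: 12.72
ee_pos: [603.3, -228.9, 86.6]
orientation: [-3.141, 0.001, -3.128]
force: [-1.2, 1.1, 4.3]
width: 0.456
grasp_force: 84.6
```

Call:
send_rows(
  grip=[30,30,30,30,30,30,30,30],
  delta_pos=[
    [0,0,-0.002],
    [0,0,-0.004],
    [0,0,-0.005],
    [0,0,-0.006],
    [0,0,-0.006],
    [0,0,-0.006],
    [0,0,-0.006],
    [0,0,-0.006],
  ],
  rotation=[
    [0,0,0],
    [0,0,0],
    [0,0,0],
    [0,0,0],
    [0,0,0],
    [0,0,0],
    [0,0,0],
    [0,0,0],
  ],
)

```text
time: 13.38
ee_pos: [603.4, -228.9, 84.3]
orientation: [-3.141, 0.001, -3.128]
force: [-2.7, 1.0, 6.2]
width: 0.454
grasp_force: 85.4
```

Call:
send_rows(
  grip=[30,30,30,30,30,30,30,30],
  delta_pos=[
    [0,0,-0.001],
    [0,0,-0.002],
    [0,0,-0.003],
    [0,0,-0.003],
    [0,0,-0.003],
    [0,0,-0.003],
    [0,0,-0.003],
    [0,0,-0.003],
  ],
  rotation=[
    [0,0,0],
    [0,0,0],
    [0,0,0],
    [0,0,0],
    [0,0,0],
    [0,0,0],
    [0,0,0],
    [0,0,0],
  ],
)

```text
time: 14.05
ee_pos: [603.4, -229.0, 84.3]
orientation: [-3.141, 0.001, -3.128]
force: [-4.4, 3.5, 11.4]
width: 0.453
grasp_force: 86.1
```

Call:
send_rows(
  grip=[30,30,30,30,30,30,30,30],
  delta_pos=[
    [-0.001,0.001,-0.001],
    [-0.002,0.0015,-0.002],
    [-0.002,0.0015,-0.003],
    [-0.002,0.0015,-0.004],
    [-0.002,0.0015,-0.0045],
    [-0.002,0.0015,-0.0045],
    [-0.002,0.0015,-0.0045],
    [-0.002,0.0015,-0.0045],
  ],
  rotation=[
    [0,0,0],
    [0,0,0],
    [0,0,0],
    [0,0,0],
    [0,0,0],
    [0,0,0],
    [0,0,0],
    [0,0,0],
  ],
)

```text
time: 14.72
ee_pos: [603.4, -228.9, 84.2]
orientation: [-3.139, 0.004, -3.127]
force: [-5.8, 3.3, 18.2]
width: 0.455
grasp_force: 86.9
```

```bash
cat >> g.py <<'E'
t=manip.sense();print(t["force"],t["torque"],t["ee_pos"])
for y0 in(-248,-240,-229,-218,-210):
    q=P[abs(P[:,1]-y0)<3]
    if len(q):print(y0,len(q),q.min(0),np.median(q,0),q.max(0))
E
sed -i 's/"w4"/"w5"/' g.py; python3 g.py
```

```text
14.7167 [ 603.4 -228.9   84.2] [-3.1  0.  -3.1] [-5.8  3.3 18.2]
post [256.1 167.5] 212 [ 554.5 -240.8   84.9] [ 551.8 -244.6   78.1] [ 558.9 -237.7   90.4]
post [310. 168.] 212 [ 554.3 -217.5   84.9] [ 551.7 -220.6   78.3] [ 558.7 -213.6   90.4]
green 629 [ 561.5 -250.6   60.1] [ 568.7 -206.2   86.7] [ 561.8 -249.3   73.6]
[-5.6  2.6 18.5] [ 1.3  1.9 -0.1] [ 603.4 -228.9   84.2]
-248 115 [ 561.9 -250.6   73.5] [ 564.  -248.2   75.5] [ 566.8 -245.3   86.1]
-240 63 [ 561.7 -243.    72.7] [ 563.  -239.3   75.4] [ 565.2 -237.3   77.3]
-229 66 [ 561.8 -231.8   73. ] [ 562.7 -228.8   75.1] [ 564.1 -226.2   77.2]
-218 57 [ 561.6 -221.    73.1] [ 562.5 -218.3   75.3] [ 564.9 -215.    76.7]
-210 88 [ 561.5 -213.    73.5] [ 563.6 -210.7   75.4] [ 566.2 -208.7   86.7]
```

View pics/w5.png

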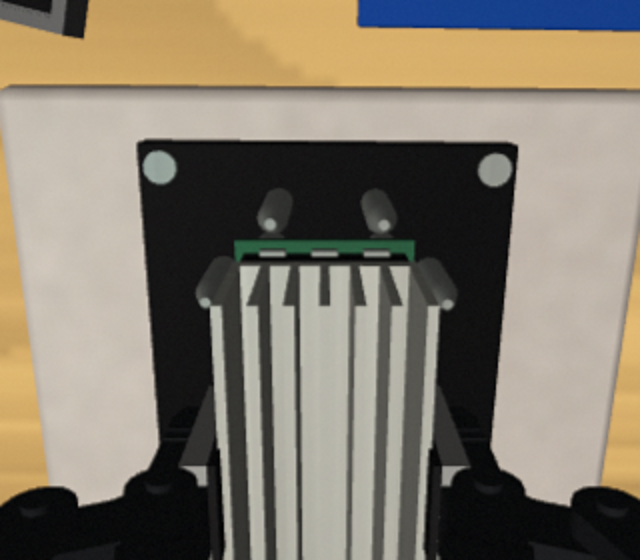

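Close view: the board is seated below the post tips, level across. Its top measures about 75.3 mm, so the underside is at about 73 mm, on the stops. Push is steady at about 18 N, so I'm handing in.

```bash
python3 -c "
from cell import manip
print(manip.sense()['force'],manip.hand_in())"
```

```text
the job is handed in; nothing more can be done
[-5.63444482  2.62135268 18.50567634] None
```

The drawer is open and the module stands board down in the fixture, held on the hard stops with about 18.5 N of push; the job was handed in at about 15 s on the robot's clock, and no verdict was returned.

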